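# Unlatch the fume-filter cover and push it off its seat

## Task

Uncover the filter of the grey fume-filter box: with a fingertip press the black snap tab fully in, then push the released cover along its runners by its black rib, off the filter opening and onto the parking ledge, right up to the end stop. Only press and push: never lift the cover, and leave the jugs, openers and other things around it where they are.

Things in the scene. Friction and masses are not known exactly. Their poses are not given: they have to be found in the camera images.
- filter_box: Low grey bench fume-filter box, fixed, 160 (x) by 275 (y) by 50 mm to its deck, a black blower (45 mm high) on its +x side out to x = 140. Origin: centre of its underside on the table; deck y = -140 to +135. Its +y is the way the cover slides off, roughly to the robot's left (box turned up to 0.5 rad about vertical). The -y half is the cover's seat, the +y half the parking ledge.
- opening (a point): Centre of the filter opening, at x = 0, y = -70, z = 50 mm in the box's frame: 80 (x) by 90 (y) mm, pleated paper filter inside, hidden by the seated cover. Behind the seat a tail wall, y = -140 to -132, 64 mm high.
- guide_end (a point): Middle of the face of the end stop that closes the ledge, at x = 0, y = 126 mm in the box's frame, stop 69 mm high above the table. Cover runs on two steel runners, top 54 mm above the table, between side guides (inner faces x = +-57, 69 mm high); along the seat (y = -129 to -11) lips 66 to 70 mm high reach in to x = +-49, so the seated cover cannot be lifted or tipped out.
- cover: Aluminium filter cover, 110 (x) by 120 (y) by 6 mm, 0.18 to 0.33 kg, loose on the runners; origin: centre of its underside, axes parallel to the box's. Seated: x = 0, y = -70, z = 54 mm in the box's frame (plate top 60 mm above the table); against the end stop: y = +66 (136 mm of travel). Unlatched, it slides with 1 to 4 N.
- rib_back (a point): Centre of the back (-y) face of the black push rib near the cover's tail, 69 mm above the table, 48 mm behind the cover's origin: push here towards the box's +y. The rib is 60 (x) by 8 (y) mm and rises 18 mm above the plate, to 78 mm above the table.
- snap_tab (a joint): The snap tab's travel in m: 0 to 0.001 = out, locking the cover; 0.008 = fully in (it moves straight down). It takes about 4 N to move and stays where it is left; it clears the cover's edge once beyond about 0.006.
- tab_pad (a point): Press point on the snap tab's top, moves with it; box frame x = 0, y = 19 mm. The tab is a black block 30 (x) by 40 (y) mm with three grey ribs, in the ledge right ahead (2 mm) of the seated cover's leading edge. Top 60 mm above the table when out (level with the cover), 52 when fully in. The point is 7 mm from the tab's middle towards +y, 29 mm from the cover's edge, so a fingertip clears it.
- jug_a: Orange resin jug, 85 x 110 mm, 195 mm high, standing on the left; bystander. Origin: centre of underside (as for all bystanders).
- jug_b: Blue resin jug, 85 x 110 mm, 186 mm high, standing on the right; bystander.
- opener_a: Finished bottle opener (steel with a dark wood handle), about 120 x 30 x 10 mm, lying on the robot's side of the box; bystander.
- opener_b: Same kind of opener, lying on the left; bystander.
- opener_c: Same kind of opener, lying on the right; bystander.
- hardener: Small white bottle, 38 mm across, 85 mm high, standing just beyond the box on its +x side; bystander.
- mix_cup: White mixing cup, 60 mm across, 55 mm high, standing past the box's +y end, about 60 mm from it; bystander.
- screwdriver: Screwdriver lying on the robot's side of the box, near its -y end; bystander.
Mind the look-alikes: they are no part of the job. What is shaped like the cover but brown is not meant.

How it is judged:
By the outcome, as a careful person would: the job done as asked, in the order asked, and still so for the second after the job is handed in, with the robot touching nothing.
It also fails if it takes over 42 s, if anything falls off the work surface, if the arm or the gripper's body presses on something with over 40 N, if the wrist force passes 120 N, or if a joint passes its speed limit or range.

## Robot

A 7-joint arm with a two-finger parallel gripper is mounted at the origin on the work surface. World frame = base frame: x ahead of the robot, y to its left, z up, the work surface at z = 0. Lengths are in m, angles in rad, forces in N, time in s.
With the tool pointing down it reaches from about 0.425 to 0.875 m from the base axis. Payload 9.9 kg.
Tool frame: the origin (TCP) lies between the finger pads; the fingertips stand 14 mm ahead of it and the grasp point (between the pads) lies 5 mm behind it; z points along the fingers, y is the line along which they close (so a half turn about z gives the same grasp; the last joint's range is limited). The gripper opens to 85 mm and grips with 20 to 120 N. Pads are 22 mm wide; open, the fingers measure 114 mm over their backs; the gripper's body (76 mm by 85 mm) begins 54 mm behind the grasp point. The pads swing forward as they close: fully open they stand 13 mm farther back than shut.
Start: joints at [1.019, 0.576, 0.025, 1.437, -0.015, 1.129, -0.057], TCP at [0.304, -0.602, 0.245] pointing down, gripper open.
Joint ranges: [-2.76, 2.76], [-0.34, 2.15], [-1.52, 1.57], [0.19, 2.46], [-1.09, 4.23], [0.17, 1.99], [-2.82, 2.82]. Speed limits (rad/s): [2.22, 2.22, 3.01, 3.01, 3.14, 3.14, 3.14].

## Interface

Orientations are given as a unit quaternion [w, x, y, z].
In Python, from plant import env gives the robot as it stands. Calls block until the motion is done:
- env.move_ptp(position, orientation): joint-space move of the TCP to a pose.
- env.line_to(position, vel=0.15, orientation=None, until_force=None): straight line of the TCP; orientation=None keeps the orientation; vel is the mean speed in m/s. With until_force (N) it stops when the force on the tool has changed by that much, and returns True; else False.
- env.goto_joints(angles): joint-space move.
- env.let_go() and env.grasp(): open the fingers fully, or close them until they stop; the grip force is fixed at half the most.
- env.dwell(seconds).
- env.inverse_kinematics(position, orientation): joint angles nearest the present ones, or None.
- env.get_state(): the state.
- env.capture(name): name is "side" or "top"; returns a dict with "img" (400x640x3 uint8, red, green, blue), "fov_y" (degrees; the focal length in pixels is half the picture's height over the tangent of half this angle, whatever the lens; pixels are square), "cx", "cy" (the principal point, pixels), "world_to_cam" (4x4, takes a point from world to camera coordinates). Camera axes: x right, y down, z forward; pixel columns grow to the right and rows downward; lengths in m; the calibration is good to about 2 mm. A picture is of the moment at which its call begins. There is no depth.
A pose or a line that the arm cannot do raises env.Unreachable and nothing moves.
- env.sign_off(): hands the job in; it is judged then, once.
The state is a dict: "time": time; "q": joint angles; "dq": joint speeds; "joint_torque": joint torques, N m; "position": TCP position; "tcp_rot": TCP orientation; "wrist_force": force on the tool from outside, world axes, zero at the start; "wrist_torque": the same for the moment, N m; "grip_width": finger opening in m; "grip_force": force on a finger pad.
Only numpy, scipy, OpenCV 4.12 (cv2) and the standard library are available. Lean on these libraries where they do the work, as an engineer would, in place of code of your own. Each camera call takes 0.05 s, during which the arm holds its last target. There are 200 camera calls.

## Working session

There is one attempt and no reset: what is moved stays moved. The work goes in short steps, each a Python script; the robot and the scene stay as the last script left them, time stands still between calls to the robot, and variables do not carry over. Pictures are saved under pics/ and viewed, at most 10 in all, crops included, and the job is handed in when it is done.

```bash
ls; mkdir -p pics
python3 - <<'E'
from plant import env
import cv2,numpy as np,pickle
d={}
for n in("top","side"):
    c=env.capture(n); d[n]=c; cv2.imwrite(f"pics/{n}0.png",c["img"][:,:,::-1])
    print(n,c["fov_y"],c["cx"],c["cy"],np.round(c["world_to_cam"],3).tolist(),[k for k in c])
pickle.dump(d,open("cap0.pkl","wb"))
s=env.get_state();print(s["time"],s["position"],s["tcp_rot"],s["wrist_force"])
E
```

```text
pics
top 46.17311882713903 317.6540214014175 201.62240602973486 [[-0.018, -1.0, -0.02, 0.035], [-0.986, 0.021, -0.165, 0.582], [0.165, 0.017, -0.986, 1.333], [0.0, 0.0, 0.0, 1.0]] ['img', 'fov_y', 'cx', 'cy', 'world_to_cam']
side 42.65261493381452 323.1876911111051 202.72581880436834 [[0.961, -0.276, 0.008, -0.542], [-0.168, -0.605, -0.778, 0.165], [0.22, 0.746, -0.628, 1.668], [0.0, 0.0, 0.0, 1.0]] ['img', 'fov_y', 'cx', 'cy', 'world_to_cam']
0.1 [ 0.30420226 -0.60214769  0.2445268 ] [-7.09707946e-04  9.72769461e-01  2.31773661e-01 -2.06691180e-04] [-0.36916194 -0.07958037  0.4566257 ]
```

View pics/top0.png

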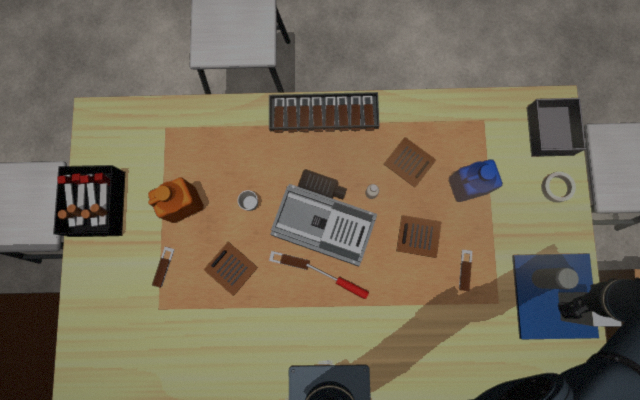

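View pics/side0.png

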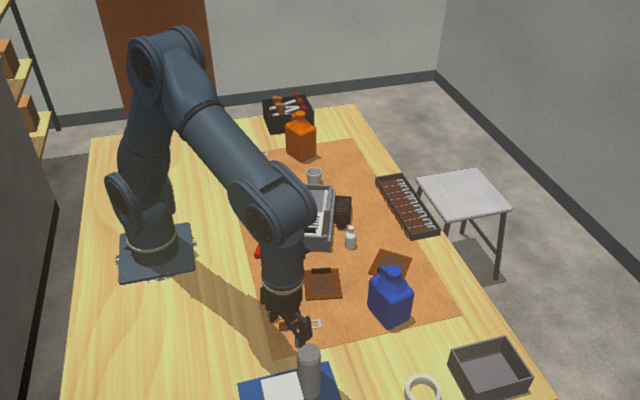

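The top view shows the grey box at about (324,225), with the aluminium cover at (348,234) and the black tab at (318,222). The cover look-alikes are the brown plates at (410,160), (418,236) and (230,268), which I reject by colour. For the tab, the black blower at (320,184) is the other dark candidate. I'll check the choice in a close crop.

Run:
```python
import cv2
i=cv2.imread("pics/top0.png")[165:275,255:395]
cv2.imwrite("pics/crop0.png",cv2.resize(i,(700,550),interpolation=cv2.INTER_CUBIC))
```

```text
(no output)
```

View pics/crop0.png

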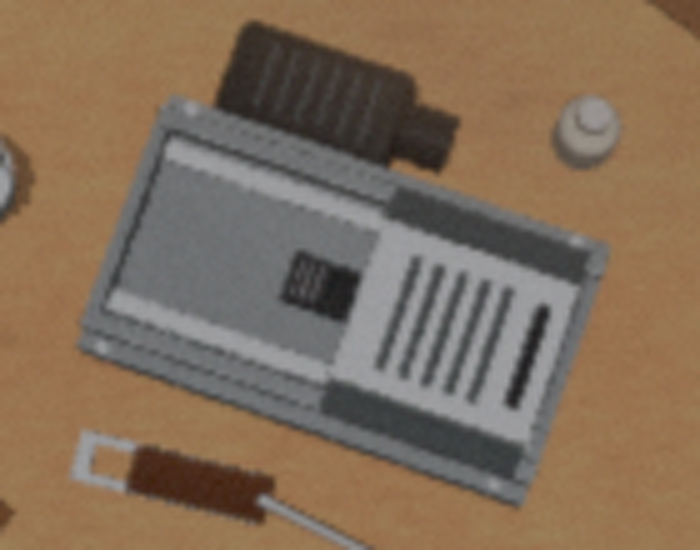

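The crop confirms the choice. The aluminium cover is seated between dark lips, its rib is at about (360,236), and the ribbed black tab at (319,222) sits ahead of the cover's leading edge. Next I measure the dark features by mask.

```bash
cat > h.py <<'E'
import numpy as np,cv2
def ray(c,u,v):
    f=c["img"].shape[0]/2/np.tan(np.radians(c["fov_y"])/2); M=np.array(c["world_to_cam"]);R=M[:3,:3]
    d=R.T@np.array([(u-c["cx"])/f,(v-c["cy"])/f,1]); return -R.T@M[:3,3],d
def plane(c,u,v,z):
    o,d=ray(c,u,v); return (o+d*(z-o[2])/d[2])[:2]
def proj(c,P):
    f=c["img"].shape[0]/2/np.tan(np.radians(c["fov_y"])/2); M=np.array(c["world_to_cam"])
    p=M[:3,:3]@np.array(P)+M[:3,3]; return np.array([c["cx"]+f*p[0]/p[2],c["cy"]+f*p[1]/p[2]])
E
python3 - <<'E'
import pickle,numpy as np,cv2
from h import *
c=pickle.load(open("cap0.pkl","rb"))["top"]
print("cam",ray(c,0,0)[0])
x0,y0,k=255,165,4
g=cv2.resize(c["img"][y0:275,x0:395],None,fx=k,fy=k,interpolation=cv2.INTER_CUBIC)
hsv=cv2.cvtColor(g,cv2.COLOR_RGB2HSV)
for t in(60,85,105):
    m=((hsv[:,:,2]<t)&(hsv[:,:,1]<110)).astype(np.uint8)
    n,l,s,ce=cv2.connectedComponentsWithStats(m)
    print("T",t)
    for i in range(1,n):
        if s[i,4]>150:
            u,v=(ce[i]+.5)/k-.5+[x0,y0]
            r=cv2.minAreaRect(np.argwhere(l==i)[:,::-1].astype(np.float32))
            print(np.round([u,v],2),s[i,4]/k/k,np.round(np.array(r[1])/k,1),round(r[2],1),np.round(hsv[l==i].mean(0)),np.round(plane(c,u,v,.07),4))
E
```

```text
cam [ 3.53885607e-01 -3.20754960e-04  1.41073987e+00]
T 60
[319.76 186.91] 430.875 [46.1 17.8] 22.8 [12. 57. 53.] [0.6222 0.0161]
[319.72 222.56] 91.125 [13.4 10.1] 18.9 [84. 12. 44.] [0.5177 0.0182]
[360.09 236.02] 35.5 [ 2.1 20.3] 18.4 [89. 11. 45.] [ 0.4767 -0.0964]
T 85
[320.91 184.68] 797.0625 [47.2 19.2] 19.2 [13. 58. 59.] [0.6288 0.0126]
[345.86 209.48] 309.3125 [89.   7.2] 18.5 [76.  6. 69.] [ 0.5542 -0.058 ]
[281.72 209.09] 36.875 [ 1.9 28.6] 20.6 [97.  8. 74.] [0.5592 0.1274]
[318.62 221.95] 152.125 [14.4 11.2] 20.0 [93. 11. 54.] [0.5196 0.0213]
[340.05 225.54] 14.5 [ 1.3 15.7] 19.1 [99. 10. 78.] [ 0.5079 -0.04  ]
[343.24 231.08] 19.25 [ 1.3 22. ] 18.4 [97. 10. 79.] [ 0.4918 -0.0487]
[348.01 232.1 ] 16.6875 [ 1.1 22.2] 19.2 [96. 11. 80.] [ 0.4886 -0.0623]
[352.74 233.36] 19.5 [ 1.2 22.1] 18.9 [97. 10. 79.] [ 0.4847 -0.0757]
[360.05 235.98] 53.25 [ 2.8 21.2] 18.9 [91.  9. 54.] [ 0.4768 -0.0963]
[338.72 250.6 ] 281.9375 [41.8  7.2] 19.4 [96. 15. 67.] [ 0.4363 -0.0344]
T 105
[320.92 184.76] 837.25 [47.9 20.2] 18.8 [14. 58. 60.] [0.6285 0.0126]
[332.91 208.36] 497.5625 [34.8 99
[... 412 characters left out ...]
7 ] 40.3125 [ 2.1 23.4] 18.4 [98.  9. 87.] [ 0.4929 -0.049 ]
[347.99 232.09] 39.0 [ 1.9 23.4] 19.2 [97. 10. 88.] [ 0.4886 -0.0622]
[352.63 233.54] 40.75 [ 2.  23.7] 18.9 [97.  9. 87.] [ 0.4842 -0.0754]
[277.81 227.78] 11.1875 [8.8 2.2] 27.3 [102.   9.  97.] [0.5051 0.139 ]
[360.05 235.94] 66.25 [ 3.4 21.7] 18.4 [92.  8. 62.] [ 0.4769 -0.0963]
[276.01 231.86] 13.375 [9.5 1.8] 21.0 [95.  8. 96.] [0.4934 0.1442]
[315.12 250.13] 124.5625 [92.8  1.8] 19.6 [40. 33. 92.] [0.439  0.0328]
[292.04 237.57] 16.5 [11.2  2. ] 19.4 [102.   8.  96.] [0.4761 0.0983]
[338.3  250.52] 349.4375 [55.4  8.4] 19.3 [96. 13. 73.] [ 0.4366 -0.0332]
[307.63 243.16] 18.5 [13.8  1.7] 20.0 [104.   8.  97.] [0.4592 0.0538]
```

```bash
cat > pose.py <<'E'
import pickle
from h import *
D=pickle.load(open("cap0.pkl","rb"));c=D["top"]
tab=plane(c,318.55,221.94,.060);rib=plane(c,360.05,235.97,.077)
e=tab-rib; L=np.hypot(*e); th=np.arctan2(-e[0],e[1])
mid=(tab+rib)/2
ey=np.array([-np.sin(th),np.cos(th)]);ex=np.array([np.cos(th),np.sin(th)])
o=mid-ey*(12-114)/2*1e-3
W=lambda x,y,z:np.array([*(o+ex*x+ey*y),z])
E
python3 - <<'E'
from pose import *
print("L",L,"th",th,np.degrees(th),"o",o,"tab",tab,"rib",rib)
l=[plane(c,334.3,227.1,.06),plane(c,352.63,233.54,.06)]; d=l[0]-l[1]; print("slots th",np.arctan2(-d[0],d[1]),[(np.dot(p-o,ex),np.dot(p-o,ey)) for p in l])
print("lip+",[np.dot(plane(c,345.86,209.48,.07)-o,a) for a in(ex,ey)])
for n in D:
    g=D[n]["img"].copy()
    P=[(x,y,.07) for x in(-.049,.049) for y in(-.129,-.011)]+[(x,.126,.069) for x in (-.05,.05)]+[(x,-.14,.064) for x in(-.057,.057)]+[(0,.019,.06),(0,-.118,.078)]
    for p in P:
        q=proj(D[n],W(*p)); cv2.circle(g,tuple(int(round(a*16)) for a in q),8,(255,0,0),1,cv2.LINE_8,4) if 0 else None
    q0=proj(D[n],W(0,0,.06)).astype(int); a,b=max(q0[0]-70,0),max(q0[1]-55,0)
    k=5;z=cv2.resize(g[b:b+110,a:a+140],None,fx=k,fy=k,interpolation=cv2.INTER_CUBIC)
    for p in P:
        q=(proj(D[n],W(*p))-[a,b]+.5)*k; cv2.circle(z,tuple(q.astype(int)),3,(255,0,0),-1)
    cv2.imwrite(f"pics/ov_{n}.png",z[:,:,::-1])
g=np.hstack([cv2.imread("pics/ov_top.png")]);
t=cv2.imread("pics/ov_top.png");s=cv2.imread("pics/ov_side.png");h=min(len(t),len(s))
v=np.hstack([t[:h],s[:h]]);cv2.imwrite("pics/ov.png",cv2.resize(v,(800,int(h*800/v.shape[1]))))
E
```

```text
L 0.12570644374572665 th -0.3632177872204019 -20.810846251809796 o [0.51662446 0.01058956] tab [0.52083572 0.02166946] rib [ 0.47617424 -0.0958357 ]
slots th -0.360212531995195 [(np.float64(0.0011710979600300603), np.float64(-0.03611857840152519)), (np.float64(0.0013392065664655792), np.float64(-0.09205662284145306))]
lip+ [np.float64(0.05946236614697657), np.float64(-0.050750671854290864)]
```

View pics/ov_top.png

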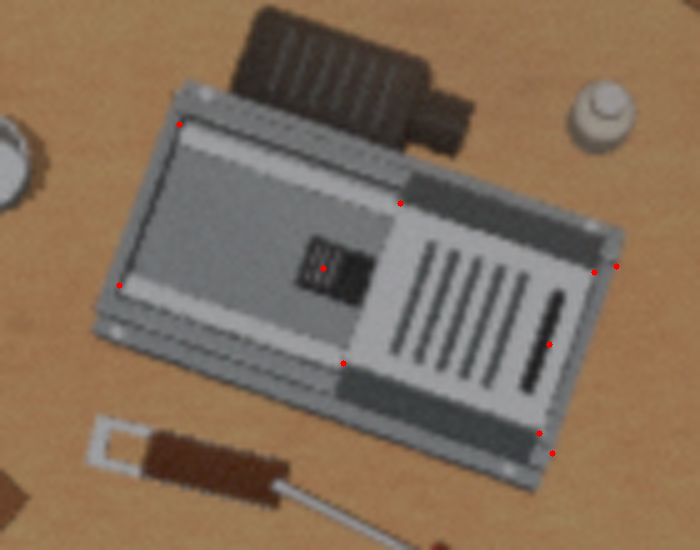

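The overlay lands on the features: the tab point is on the tab, the rib point is on the rib's back, the lip points are on the inner lip edges, and the rib-to-tab length is 125.7 mm against 126. Moving now.

```bash
cat >> pose.py <<'E'
def quat(a): return [0,np.cos(a/2),np.sin(a/2),0]
E
python3 - <<'E'
from plant import env
from pose import *
q=np.array(env.get_state()["q"])
best=None
for a in(th+np.pi/2,th-np.pi/2):
    j=env.inverse_kinematics(W(0,.019,.2),quat(a))
    if j is None: print(a,None); continue
    print(a,np.round(j,2)); d=abs(np.array(j)-q).max()
    if best is None or d<best[0]: best=(d,a)
a=best[1]; open("ang","w").write(str(a))
env.grasp(); print("t",env.get_state()["time"],env.get_state()["grip_width"])
env.move_ptp(W(0,.019,.20),quat(a)); print("t",env.get_state()["time"])
env.line_to(W(0,.019,.095),vel=.15)
s=env.get_state();print(s["time"],s["position"],W(0,.019,.095),s["wrist_force"])
import cv2
A=env.capture("top");B=env.capture("side")
q0=proj(B,W(0,0,.06)).astype(int);q1=proj(A,W(0,0,.06)).astype(int)
f=lambda g,q:cv2.resize(g[q[1]-60:q[1]+60,max(q[0]-50,0):max(q[0]-50,0)+100],(400,480),interpolation=cv2.INTER_CUBIC)
cv2.imwrite("pics/hover.png",np.hstack([f(A["img"],q1),f(B["img"],q0)])[:,:,::-1])
E
```

```text
1.2075785395744947 [ 0.09  0.41 -0.33  1.89  0.17  0.87 -0.69]
-1.9340141140152984 [ 0.64  0.69 -1.29  1.87  0.73  1.16  1.87]
t 0.8667 -0.0004082057903346796
t 3.25
4.1 [0.52386271 0.02836492 0.09555346] [0.52337485 0.02834997 0.095     ] [-0.49097259  0.08618587 -0.09129758]
```

View pics/hover.png

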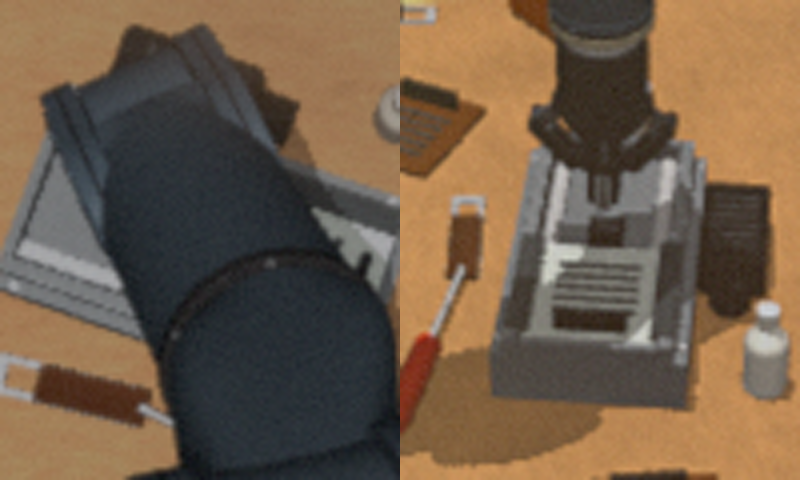

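In the side half, the closed fingertips at about (603,195) hang centred over the black tab at (603,232), clear of the cover. Pressing now, and logging force against depth.

Run:
```python
from plant import env
from pose import *
def st(m):
    s=env.get_state(); print(m,round(s["time"],2),np.round(s["position"],4),np.round(s["wrist_force"],1))
r=env.line_to(W(0,.019,.070),vel=.05,until_force=20); st(r)
for z in(.067,.065,.063):
    r=env.line_to(W(0,.019,z),vel=.02,until_force=18); st(r)
    if r: break
```

```text
False 4.85 [0.523  0.0284 0.0697] [0.4 0.7 1.1]
False 5.15 [0.5233 0.0284 0.0669] [-0.1 -0.4  1.1]
False 5.4 [0.5234 0.0283 0.066 ] [-4.  -0.5 16.4]
False 5.65 [0.5235 0.0283 0.0657] [-10.3  -2.   42.2]
```

Firm contact at a tip height of about 52 mm, which matches the tab bottoming out. I'll back off and move over to behind the rib, checking the tab on the way.

Run:
```python
from plant import env
from pose import *
def st(m):
    s=env.get_state(); print(m,round(s["time"],2),np.round(s["position"],4),np.round(s["wrist_force"],1))
env.line_to(W(0,.019,.125),vel=.12); st("up")
env.line_to(W(0,-.135,.125),vel=.15); st("over")
B=env.capture("side")
A=env.capture("top")
q0=proj(B,W(0,0,.06)).astype(int);q1=proj(A,W(0,0,.06)).astype(int)
f=lambda g,q:cv2.resize(g[q[1]-60:q[1]+60,max(q[0]-50,0):max(q[0]-50,0)+100],(400,480),interpolation=cv2.INTER_CUBIC)
cv2.imwrite("pics/over.png",np.hstack([f(A["img"],q1),f(B["img"],q0)])[:,:,::-1])
```

```text
up 6.32 [0.5231 0.0282 0.1244] [ 0.2 -0.4  0.2]
over 7.49 [ 0.4691 -0.1147  0.125 ] [0.5 0.3 0.1]
```

View pics/over.png

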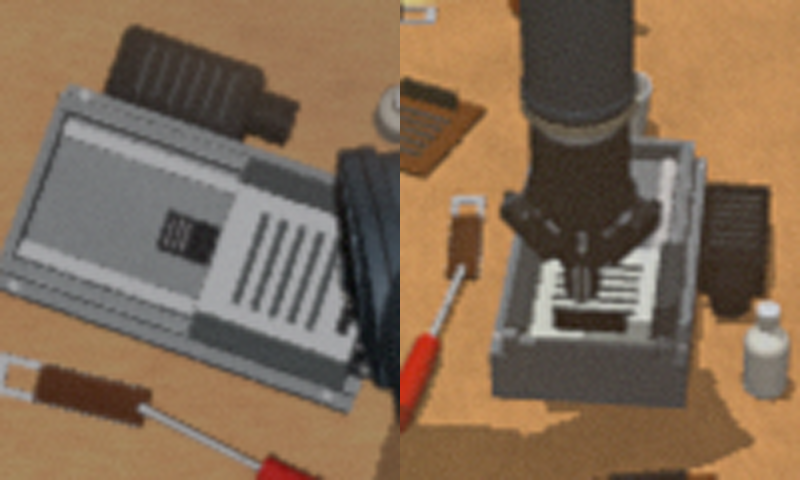

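The tab now looks sunk, with a shadow edge at (185,235) in the left half. The fingertips stand over the tail, behind the rib. Next I lower behind the rib and push until the end stop is felt.

Run:
```python
from plant import env
from pose import *
def st(m):
    s=env.get_state(); p=s["position"];f=s["wrist_force"]
    print(m,round(s["time"],2),"box xy",np.round([np.dot(p[:2]-o,ex)*1e3,np.dot(p[:2]-o,ey)*1e3,p[2]*1e3],1),"F x,y,z",np.round([np.dot(f[:2],ex),np.dot(f[:2],ey),f[2]],1))
r=env.line_to(W(0,-.135,.0815),vel=.08,until_force=8); st(r)
if not r:
    r=env.line_to(W(0,-.110,.0815),vel=.03,until_force=15); st(r)
    if not r:
        r=env.line_to(W(0,-.004,.0815),vel=.06,until_force=15); st(r)
        if not r: r=env.line_to(W(0,.014,.0815),vel=.02,until_force=12); st(r)
```

```text
False 8.28 box xy [ 1.000e-01 -1.348e+02  8.160e+01] F x,y,z [-0.2  0.   0.2]
False 9.27 box xy [  -0.  -109.7   81.4] F x,y,z [ 0.3 -0.1 -0.2]
False 11.18 box xy [ 0.1 -4.1 81.6] F x,y,z [-0.1 -0.7  0.2]
True 11.79 box xy [ 0.   6.2 81.2] F x,y,z [-0.2 -0.3 -0.1]
```

Run:
```python
from plant import env
from pose import *
def st(m):
    s=env.get_state(); p=s["position"];f=s["wrist_force"]
    print(m,round(s["time"],2),"box xy",np.round([np.dot(p[:2]-o,ex)*1e3,np.dot(p[:2]-o,ey)*1e3,p[2]*1e3],1),"F x,y,z",np.round([np.dot(f[:2],ex),np.dot(f[:2],ey),f[2]],1))
r=env.line_to(W(0,.012,.0815),vel=.01,until_force=14); st(r)
env.line_to(W(0,-.015,.0815),vel=.06); st("back")
env.line_to(W(0,-.03,.20),vel=.15); st("up")
env.move_ptp(W(-.03,-.30,.28),quat(float(open("ang").read()))); st("away")
A=env.capture("top");B=env.capture("side")
q0=proj(B,W(0,0,.06)).astype(int);q1=proj(A,W(0,0,.06)).astype(int)
f=lambda g,q:cv2.resize(g[q[1]-60:q[1]+60,max(q[0]-50,0):max(q[0]-50,0)+100],(400,480),interpolation=cv2.INTER_CUBIC)
cv2.imwrite("pics/end.png",np.hstack([f(A["img"],q1),f(B["img"],q0)])[:,:,::-1])
cv2.imwrite("pics/endtop.png",A["img"][:,:,::-1])
```

```text
True 12.3 box xy [-0.1  6.3 80.8] F x,y,z [-0.5 -0.4  0.2]
back 12.8 box xy [  0.1 -15.4  81.6] F x,y,z [ 0.2 -0.3 -0.1]
up 13.75 box xy [ -0.4 -30.  199.3] F x,y,z [-0.3 -0.4 -0.1]
away 14.84 box xy [ -29.7 -298.7  279.5] F x,y,z [0.4 0.9 0.5]
```

View pics/end.png

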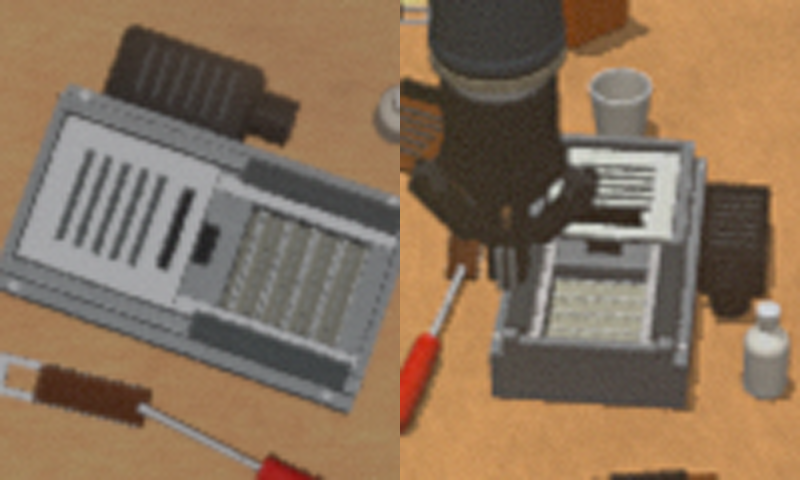

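View pics/endtop.png

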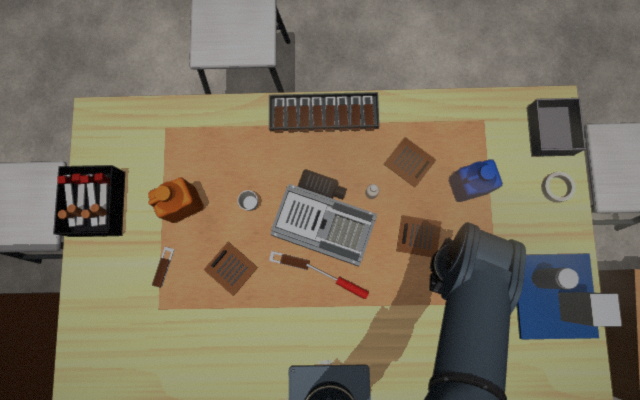

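The final views show the pleated filter uncovered at (295,265 in the crop) and the cover against the end stop, with its edge at (40,190). The second push stopped within 0.1 mm of the first. All the bystanders are at their original pixels.

```bash
python3 -c "
from plant import env
print(env.sign_off(), env.get_state()['time'])"
```

```text
the job is handed in; nothing more can be done
the job is handed in; nothing more can be done
```

The job is handed in after about 15 s: the snap tab is pressed fully in, the cover is pushed up against the end stop with the filter uncovered, and nothing around it looks moved. The fingertip press on the tab peaked at about 42 N at the wrist, which is under the 120 N wrist limit; I took the 40 N limit to cover only the arm and gripper body.

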